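# Aim the bench magnifier, then click the focus lever three times and hold it

### The arm

A 6-joint arm with a two-finger parallel gripper is mounted at the origin on the work surface. World frame = base frame: x ahead of the robot, y to its left, z up, the work surface at z = 0. Lengths are in m, angles in degrees, forces in N, time in s.
With the tool pointing down it reaches from about 0.35 to 0.725 m from the base axis. Payload 6 kg.
Tool frame: the origin (TCP) lies midway between the tips of the shut fingers; the grasp point (between the pads) lies grasp_offset behind it (grasp_offset is the distance from the TCP to the grasp point, in m); z points along the fingers, y is the line along which they close (so a half turn about z gives the same grasp; the last joint's range is limited). The gripper opens to 85 mm and grips with 20 to 120 N. Pads are 22 mm wide; open, the fingers measure 114 mm over their backs; the gripper's body (76 mm by 85 mm) begins 54 mm behind the grasp point. The pads swing forward as they close: fully open they stand 13 mm farther back than shut.
Start: joints at [-51.87, 2.303, 4.859, 0, -92.561, -19.12], TCP at [0.195, -0.567, 0.231] pointing down, gripper open.
Joint ranges: [-146.85, 146.85], [-73.84, 115.35], [-62.03, 85.46], [-188.31, 113.3], [-161.28, -10.13], [-171.36, 171.36]. Speed limits (degrees/s): [147.25, 147.25, 172.46, 180, 180, 180].

### API

Orientations are given as [roll, pitch, yaw] about the fixed x, y, z axes, in that order (R = Rz(yaw) Ry(pitch) Rx(roll)).
In Python, from plant import * gives the robot as it stands.
- The arm moves only by the tool send_rows, never from a script. Its argument "series" is a list that holds one entry, the list of rows, each a list of 7 numbers: the turn, a rotation vector about the world's x, y, z in rad, then the shift along the world's x, y, z in cm, then the opening, from -1 (shut) to 1 (fully open). In form: [[[wx, wy, wz, x, y, z, jaw], ...]]. A call has 1 to 5 rows; each row is the pose to reach, as a shift and turn from the pose commanded when the call began; what a row does not reach only later rows make up. A row lasts 1/12 s, in which the tool goes at most 41.7 mm and 7.16 degrees, less where a joint would pass 70% of its speed; a pose out of reach is approached as far as the arm can. A call with a gripper value outside its range is refused whole. The fingers move at their own pace and stop on an object; "grip_force" is the grip in N (left out, the last holds). Time passes only in rows, so rows that repeat a pose let the fingers close. It gives the time, the measured TCP pose, the force, the opening and the grip force at its end, in the units of the state.
- read_state(): the state, without advancing time (a new reading comes with each control period).
- read_camera(name): name is "scene" or "top" or "wrist"; returns a dict with "pixels" (480x640x3 uint8, red, green, blue), "mtx" (3x3 intrinsics, pixels), "R" (3x3) and "t" (3): a world point X has camera coordinates R X + t; the wrist camera has in their place "tool_from_camera" (4x4, takes a point from camera to tool coordinates, whose origin is the TCP and whose axes are the flange's). Camera axes: x right, y down, z forward; pixel columns grow to the right and rows downward; lengths in m; the calibration is good to about 2 mm. A picture is of the moment at which its call begins: read the wrist's pose just before it. There is no depth.
- hand_in(): hands the job in; it is judged then, once.
The state is a dict: "clock": time; "q": joint angles; "qvel": joint speeds; "effort": joint torques, N m; "position": TCP position; "tool_rot": TCP orientation; "force": force on the tool from outside, world axes, zero at the start; "torque": the same for the moment, N m; "grip_width": opening from 0.0 (shut) to 1.0 (fully open); "gripper_force": force on a finger pad.
Only numpy, scipy, OpenCV 4.12 (cv2) and the standard library are available. Lean on these libraries where they do the work, as an engineer would, in place of code of your own. Each camera call takes 0.05 s, during which the arm holds its last target. There are 200 camera calls.

### The job

Take the bench magnifier by its blue handle, swing the lens round until it is centred above the white model part on its stick and tip it level; then let go of it. After that take the focus lever by its red knob, advance it exactly three clicks from its rest stop (never on into a fourth) and finish while still holding it there, because it springs back when let go. Leave the part on its stand, the two jars and the brush where they are.

Things in the scene. Friction and masses are not known exactly. Their poses are not given: they have to be found in the camera images.
- magnifier: Bench magnifier: grey base plate 120 x 340 x 18 mm fixed to the desk, steel column (28 mm diameter, top 253 mm above the desk), focus lever near one end. Origin: on the desk under the column axis. z up, -x is its front (towards the robot); the lever's pivot is at x = 0, y = -200 mm. The tilt hinge is 200 mm above the desk while the lever is at rest, and so is the lens when level.
- swivel (a joint): Swivel of the lens arm about the column axis, rad. 0: the arm points along the base's -x (front); it grows as the lens swings towards the base's +y (away from the lever). Range -0.7 to 1.1. Stiff: about 2.5 N at the handle; it stays where it is left.
- tilt (a joint): Tilt of the lens about its hinge, rad, 0 = lens level, positive = handle end raised. Range -0.4 to 1.0, no stop at level. The hinge axis is horizontal, square to the arm, 60 mm from the column axis. Stiff: about 3 N at the handle; it stays where it is left.
- lens_center (a point): Centre of the round lens (white ring 100 mm outer diameter, 14 mm thick), 65 mm from the tilt hinge, so 125 mm from the column axis when level. The frame's z is the lens's own axis (upright when level), its -x points to the handle.
- lens_handle (a point): Middle of the blue handle that sticks out of the lens ring, a bar 56 mm long (along the frame's x), 14 mm wide (y) and 11 mm thick (z), in line with the arm. This point lies 146 mm from the tilt hinge, with 31 mm of handle free inward of it to the ring and 23 mm outward to the tip.
- part_stand: Loose brown corrugated board block, 64 x 64 x 27 mm with a blue edge, with a thin stick and the white model part on top; 0.3 kg. It stands on the desk in front of the column. Origin: centre of its underside. Not to be moved.
- part (a point): Top of the white model part (about 30 x 26 x 7 mm), 108 mm above the desk, straight above the block's centre. The lens centre has to come above this point.
- lever: Focus lever: aluminium arm swinging level about an upright pivot, red knob at its end. Origin on the pivot, 18 mm above the desk. Its -x points from pivot to knob; at the rest stop that is 0.20 rad from the base's -x towards its -y. Advancing turns it about +z (counter-clockwise from above), at most 1.25 rad. It always springs back to the stop when let go, and lifts the lens head 30 mm per rad.
- lever_knob (a point): Grip centre of the red knob, an upright round post 16 mm in diameter, from 37 to 89 mm above the desk (lever arm below 37); this point is 72 mm above the desk, 100 mm from the pivot.
- tooth_plate: Brass plate with five upright teeth under the lever, on its pivot (origin, 18 mm above the desk). Turned 0 to 0.2 rad about +z against the base, differently each time, then fixed. Teeth (4 mm, 50 mm from the pivot) at 0.30, 0.50, 0.70, 0.90, 1.10 rad from its -x towards its -y. The lever clicks as it passes each; the first comes 0.10 to 0.30 rad from rest, the others 20 mm apart at the knob.
- lever_pivot (a point): The lever's pivot, 45 mm above the desk, fixed to the base. Feel at the knob: a spring-back of 5 to 7 N, growing as it advances. Just before a tooth the push needed rises by 3 N or more, then falls by 4 to 6 N within about 12 mm, to its least just past the tooth, as a sprung roller drops over it: one click. Then it returns to the plain spring-back. Clicks do not hold the lever.
- paint_jar: Amber paint jar with yellow cap, 34 mm diameter, 50 mm high, loose, in front of the lever. Origin: centre of its underside. Leave alone.
- glue_jar: Green glass jar with white cap, 36 mm diameter, 55 mm high, loose, on the side of the column away from the lever. Origin: centre of its underside. Leave alone.
- brush: Loose thin paint brush with a red handle, 160 mm long, 8 mm thick, lying on the desk in front of the part's stand. Origin: underside, mid-length; x runs along it. Leave alone.

How it is judged:
By the outcome, as a careful person would: the job done as asked, in the order asked, and still so for the second after the job is handed in, while the arm keeps its last pose, push and grip.
It also fails if it takes over 72 s, if anything falls off the work surface, if the arm or the gripper's body presses on something with over 40 N, if the wrist force passes 120 N, or if a joint passes its speed limit or range.

## Working session

There is one attempt and no reset: what is moved stays moved. The work goes in short steps, Python scripts to look and compute and a tool call to move; the robot and the scene stay as the last step left them, time stands still between calls to the robot, and variables do not carry over. Pictures are saved under pics/ and viewed, at most 10 in all, crops included, and the job is handed in when it is done.

Besides the shell and the picture viewer there is one more tool, called after "Request:" as name([rows], argument=value, ...), one row to a line, values as JSON. send_rows: Moves the arm, as the interface text tells. Its arguments: {"type":"object","properties":{"series":{"type":"array","items":{"type":"array","items":{"type":"array","items":{"type":"number"}}}},"grip_force":{"type":"number"}},"required":["series"]}

```bash
ls; mkdir -p pics; python3 - <<'E'
from plant import *
import cv2
s=read_state(); print({k:s[k] for k in s})
for n in("scene","top"):
    c=read_camera(n); cv2.imwrite(f"pics/{n}0.png",c["pixels"][:,:,::-1]); print(n,c["mtx"],c["R"],c["t"])
try: print(grasp_offset)
except Exception as e: print(e)
E
```

```text
pics
{'clock': 0.0, 'q': array([-5.18696504e+01,  2.33814458e+00,  4.80102343e+00, -3.04875871e-02,
       -9.25595229e+01, -1.91176533e+01]), 'qvel': array([ 0.02779421,  0.04643102,  0.05135191,  0.03551665, -0.00800111,
       -0.00405929]), 'effort': array([ 1.44975247e-04, -3.68200743e+01,  3.47422814e+01,  6.93218440e+00,
       -5.38413209e-03,  1.12936169e-05]), 'position': array([ 0.19544058, -0.56692731,  0.23025797]), 'tool_rot': array([ 1.79898711e+02, -2.87214511e-03, -1.60985965e+02]), 'force': array([-0.13492045, -0.41034931, -0.44997293]), 'torque': array([-0.04138626, -0.01648003, -0.0864593 ]), 'gripper_force': 0.0, 'grip_width': 1.0029525117801152}
scene [[456.87954144   0.         319.25940655]
 [  0.         456.87954144 248.01310102]
 [  0.           0.           1.        ]] [[ 0.13802406  0.99034452 -0.01292643]
 [ 0.78434581 -0.11726484 -0.60913923]
 [-0.60477352  0.07393708 -0.79295795]] [-0.11552403 -0.35280919  1.16529297]
top [[595.04959576   0.         309.79664037]
 [  0.         595.04959576 242.49253742]
 [  0.           0.           1.        ]] [[ 0.00648499 -0.9999681   0.004664  ]
 [-0.99574787 -0.00688608 -0.09186274]
 [ 0.09189193 -0.00404844 -0.99576076]] [0.05785622 0.56776397 1.0154626 ]
0.0187
```

View pics/scene0.png

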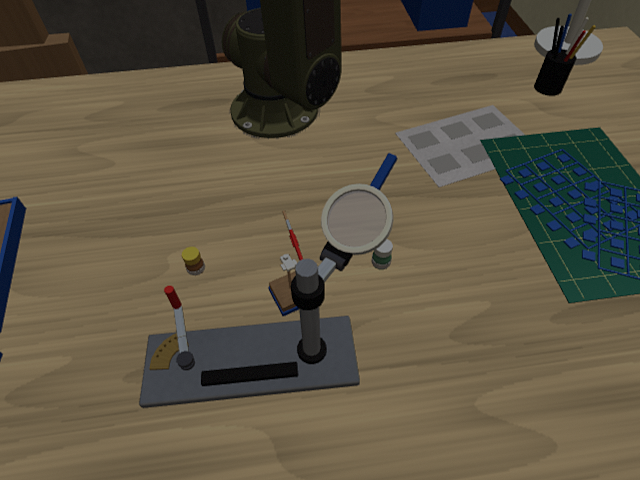

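View pics/top0.png

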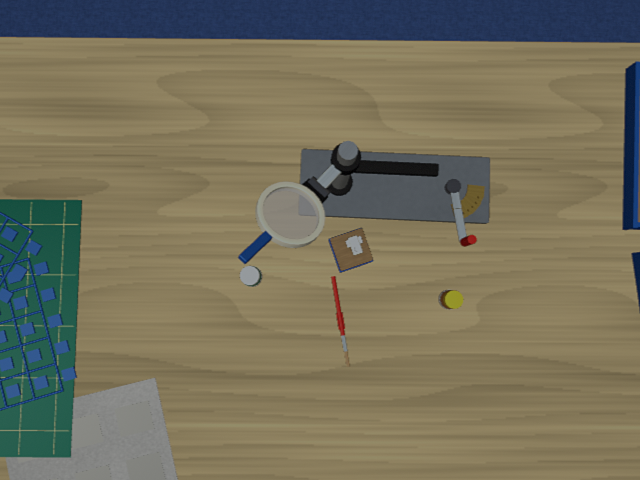

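Scene: column top ~(307,268), handle ~(384,172), part ~(289,262), knob ~(172,297). Top: column top ~(348,150), handle ~(255,248), part ~(354,244), knob ~(470,240). I'll enlarge both.

```bash
python3 - <<'E'
import cv2
a=cv2.imread("pics/top0.png")[130:320,230:500]; cv2.imwrite("pics/topc.png",cv2.resize(a,None,fx=2.96,fy=2.96,interpolation=cv2.INTER_CUBIC))
a=cv2.imread("pics/scene0.png")[145:410,130:410]; cv2.imwrite("pics/scenec.png",cv2.resize(a,None,fx=2.25,fy=2.25,interpolation=cv2.INTER_CUBIC))
E
```

```text
(no output)
```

View pics/topc.png

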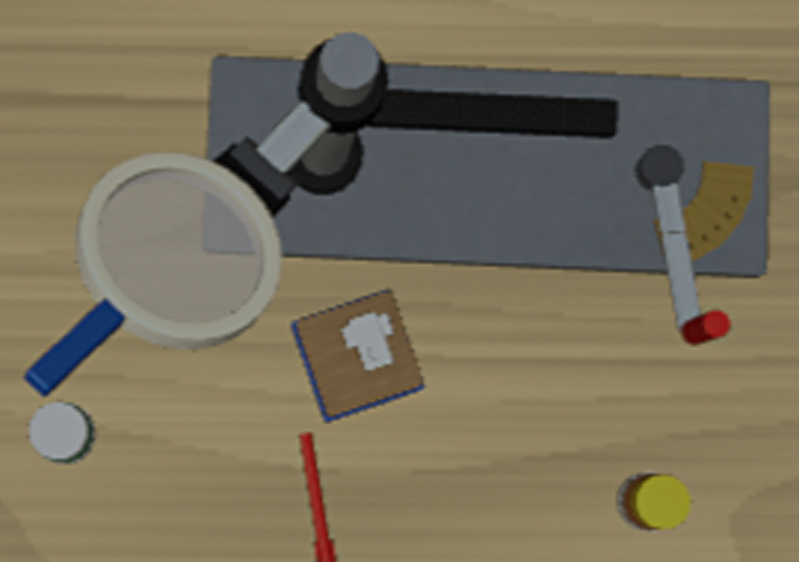

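View pics/scenec.png

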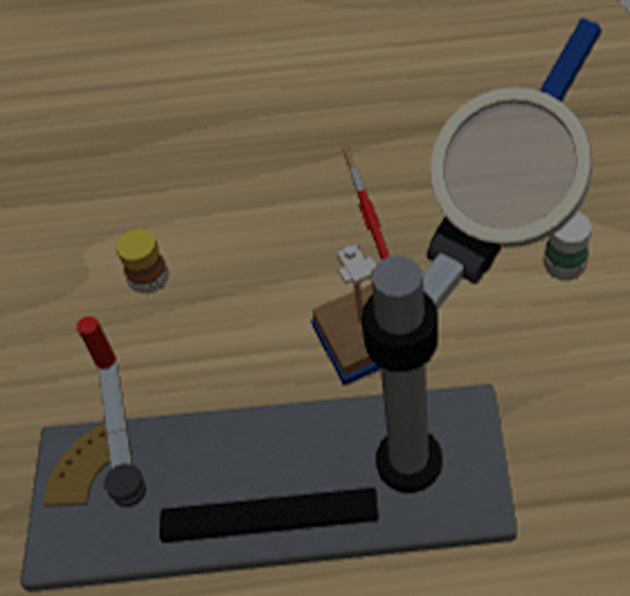

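Top crop: column top (349,61), part (370,338), knob top (716,324), handle (113,310)–(38,384), ring (180,250). Scene crop: column top (398,277), part (356,264), knob top (89,325), handle (553,92)–(590,27), ring (511,165). I'll fit the model to these jointly.

```bash
cat > h.py <<'E'
from plant import *
import numpy as np, cv2
from scipy.optimize import least_squares
from scipy.spatial.transform import Rotation as Ro
def ray(c,p):
    d=c["R"].T@np.linalg.inv(c["mtx"])@[p[0],p[1],1.]; return -c["R"].T@c["t"],d
def atz(c,p,z):
    o,d=ray(c,p); return o+d*(z-o[2])/d[2]
def proj(c,X):
    k=c["mtx"]@(c["R"]@X+c["t"]); return k[:2]/k[2]
def mag(P,loc): # base->world
    x,y,a=P; ca,sa=np.cos(a),np.sin(a); l=np.asarray(loc,float)
    return np.array([x+ca*l[0]-sa*l[1],y+sa*l[0]+ca*l[1],l[2]])
def head(P,sw,ti,r,h=.2,dz=0): # point at r from hinge, tilt about hinge
    R=.06+r*np.cos(ti)-dz*np.sin(ti); return mag(P,[-R*np.cos(sw),R*np.sin(sw)*1.0,h+r*np.sin(ti)+dz*np.cos(ti)])
E
cat > fit.py <<'E'
from h import *
T=read_camera("top");S=read_camera("scene")
t=lambda u,v:np.array([230+u/2.96,130+v/2.96]); s=lambda u,v:np.array([130+u/2.25,145+v/2.25])
B=[(.06,.0),]
def model(p):
    P=p[:3];sw,ti=p[3:5];r0=p[5] # r0: base y-centre offset
    o=[]
    def add(c,X,px): o.append(proj(c,X)-px)
    add(T,mag(P,[0,0,.253]),t(349,61)); add(S,mag(P,[0,0,.253]),s(398,277))
    for (x,y),a,b in zip([(.06,.17),(.06,-.17),(-.06,-.17),(-.06,.17)],[(213,58),(768,83),(765,275),(205,251)],[(515,536),(25,585),(42,428),(495,387)]):
        X=mag(P,[x+p[6],y+r0,.018]); add(T,X,t(*a)); add(S,X,s(*b))
    add(T,head(P,sw,ti,.169),t(38,384));add(S,head(P,sw,ti,.169),s(590,27))
    add(T,head(P,sw,ti,.115),t(113,310));add(S,head(P,sw,ti,.115),s(553,92))
    add(T,head(P,sw,ti,.065),t(180,250));add(S,head(P,sw,ti,.065),s(511,165))
    k=mag(P,[-.1*np.cos(.2),-.2-.1*np.sin(.2),.089]); add(T,k,t(716,324));add(S,k,s(89,325))
    return np.concatenate(o)
f=least_squares(model,[.7,-.05,0,.5,.3,-.1,0],loss="soft_l1")
print("P sw ti",f.x.round(4)); print(model(f.x).reshape(-1,2).round(1).tolist())
for r in(.065,.146,.169): print(r,head(f.x[:3],f.x[3],f.x[4],r).round(4))
print("part top",atz(T,t(370,338),.108),"scene",atz(S,s(356,264),.108))
print("block",np.mean([atz(T,t(*q),.027) for q in[(292,323),(390,290),(423,385),(327,420)]],0))
P=f.x[:3];print("knob",mag(P,[-.1*np.cos(.2),-.2-.1*np.sin(.2),.072]),"col",mag(P,[0,0,0]),"piv",mag(P,[0,-.2,.045]))
print("glue",atz(T,t(60,432),.055),"paint",atz(T,t(664,502),.05))
# teeth relative to plate: seen in top image, angle about pivot
for q in[(735,199),(726,219),(716,234),(703,243),(690,251)]:
    X=atz(T,t(*q),.022)-mag(P,[0,-.2,.022]); print(np.hypot(*X[:2]).round(4),round(np.arctan2(-X[1],-X[0])-P[2],3))
E
python3 fit.py
```

```text
P sw ti [ 6.767e-01  1.060e-02 -4.050e-02  6.956e-01  4.699e-01 -9.970e-02
  6.000e-04]
[[-0.0, -1.3], [0.1, -1.5], [-0.9, -2.8], [1.6, -1.6], [1.3, -2.3], [-2.8, -0.9], [1.0, -0.7], [-0.2, -2.5], [-1.5, -1.6], [-0.2, -3.1], [-0.7, 0.1], [0.5, -2.0], [-0.0, 0.4], [-1.7, 1.9], [-0.1, -0.8], [-0.5, 0.2], [0.1, -0.9], [-0.2, -1.7]]
0.065 [0.5893 0.0898 0.2294]
0.146 [0.5357 0.1383 0.2661]
0.169 [0.5205 0.152  0.2765]
part top [ 0.55755363 -0.01089093  0.108     ] scene [ 0.56159618 -0.01091568  0.108     ]
block [ 0.55509183 -0.01031588  0.027     ]
knob [ 0.56984838 -0.20513345  0.072     ] col [0.6766713  0.01058775 0.        ] piv [ 0.66857865 -0.18924846  0.045     ]
glue [0.50715873 0.16210738 0.055     ] paint [ 0.469555   -0.18407875  0.05      ]
0.0506 1.242
0.0515 0.98
0.053 0.771
0.0527 0.589
0.0536 0.416
```

Request:
send_rows([
  [[0, 0, 0.08, 1.4, 2.7, 2.2, 1], [0, 0, 0.17, 2.9, 5.4, 4.4, 1], [0, 0, 0.25, 4.4, 8.2, 6.6, 1], [0, 0, 0.33, 5.9, 10.9, 8.8, 1], [0, 0, 0.415, 7.4, 13.6, 10.8, 1]],
])

```text
clock: 0.62
position: [0.2696, -0.43, 0.3406]
tool_rot: [-180.0, -0.0, -137.0]
force: [1.1, -0.1, 0.8]
grip_width: 1.001
gripper_force: 0.0
```

Request:
send_rows([
  [[0, 0, 0.08, 1.4, 2.7, 0, 1], [0, 0, 0.17, 2.9, 5.4, 0, 1], [0, 0, 0.25, 4.4, 8.2, 0, 1], [0, 0, 0.33, 5.9, 10.9, 0, 1], [0, 0, 0.415, 7.4, 13.6, 0, 1]],
])

```text
clock: 1.03
position: [0.3438, -0.2938, 0.3393]
tool_rot: [-180.0, 0.0, -113.2]
force: [0.3, -1.1, -0.4]
grip_width: 1.001
gripper_force: 0.0
```

Request:
send_rows([
  [[0, 0, 0.08, 1.4, 2.7, 0, 1], [0, 0, 0.17, 2.9, 5.4, 0, 1], [0, 0, 0.25, 4.4, 8.2, 0, 1], [0, 0, 0.33, 5.9, 10.9, 0, 1], [0, 0, 0.415, 7.4, 13.6, 0, 1]],
])

```text
clock: 1.45
position: [0.4178, -0.1577, 0.3394]
tool_rot: [-180.0, 0.0, -89.4]
force: [1.2, -0.9, 0.8]
grip_width: 0.996
gripper_force: 0.0
```

Request:
send_rows([
  [[0, 0, 0.08, 1.4, 2.7, 0, 1], [0, 0, 0.17, 2.9, 5.4, 0, 1], [0, 0, 0.25, 4.4, 8.2, 0, 1], [0, 0, 0.33, 5.9, 10.9, 0, 1], [0, 0, 0.415, 7.4, 13.6, 0, 1]],
])

```text
clock: 1.87
position: [0.4919, -0.0217, 0.3393]
tool_rot: [-180.0, 0.0, -65.6]
force: [0.5, -0.3, 0.2]
grip_width: 0.994
gripper_force: 0.0
```

Request:
send_rows([
  [[0, 0, 0.08, 1.4, 2.7, 0, 1], [0, 0, 0.17, 2.9, 5.4, 0, 1], [0, 0, 0.25, 4.4, 8.2, 0, 1], [0, 0, 0.33, 5.9, 10.9, 0, 1], [0, 0, 0.415, 7.2, 13.6, 0, 1]],
])

```text
clock: 2.28
position: [0.564, 0.1143, 0.3389]
tool_rot: [180.0, 0.0, -41.9]
force: [-0.2, -0.7, 0.5]
grip_width: 1.002
gripper_force: 0.0
```

Request:
send_rows([
  [[0.079, 0.087, 0, 0, 0, 0, 1], [0.158, 0.174, 0, 0, 0, 0, 1], [0.237, 0.261, 0, 0, 0, 0, 1], [0.316, 0.348, 0, 0, 0, 0, 1], [0.316, 0.348, 0, 0, 0, 0, 1]],
])

```text
clock: 2.7
position: [0.565, 0.1114, 0.3347]
tool_rot: [179.7, 27.6, -42.4]
force: [0.7, 0.3, -1.6]
grip_width: 0.998
gripper_force: 0.0
```

```bash
python3 - <<'E'
from h import *
s=read_state();print(s["clock"],s["position"],s["tool_rot"],s["q"])
c=read_camera("wrist");cv2.imwrite("pics/w1.png",c["pixels"][:,:,::-1]);print(c["mtx"],c["tool_from_camera"])
P=[.6767,.0106,-.0405]
M=Ro.from_euler("xyz",s["tool_rot"],degrees=True).as_matrix()
TC=c["tool_from_camera"]
for r in(.065,.115,.146,.169):
    X=head(P,.6956,.4699,r); x=M.T@(X-s["position"]); x=np.linalg.inv(TC)@[*x,1]; k=c["mtx"]@x[:3]; print(r,k[:2]/k[2])
E
```

```text
2.7 [0.56502682 0.11144389 0.33471147] [179.74094599  27.60826105 -42.41808804] [  15.09178334   16.45018849   36.59442026  -27.54216145 -122.85053642
   19.99650984]
[[331.91869803   0.         319.29107352]
 [  0.         331.91869803 240.68620255]
 [  0.           0.           1.        ]] [[ 5.24053890e-04 -9.55188892e-01 -2.95996464e-01  7.53940922e-02]
 [ 9.99999663e-01  6.87467372e-04 -4.48003607e-04 -2.96856845e-04]
 [ 6.31415981e-04 -2.95996130e-01  9.55188930e-01 -1.41882293e-01]
 [ 0.00000000e+00  0.00000000e+00  0.00000000e+00  1.00000000e+00]]
0.065 [318.82009399 134.17587938]
0.115 [319.0887668  211.65323429]
0.146 [319.2376557 254.5884243]
0.169 [319.34053054 284.25451191]
```

View pics/w1.png

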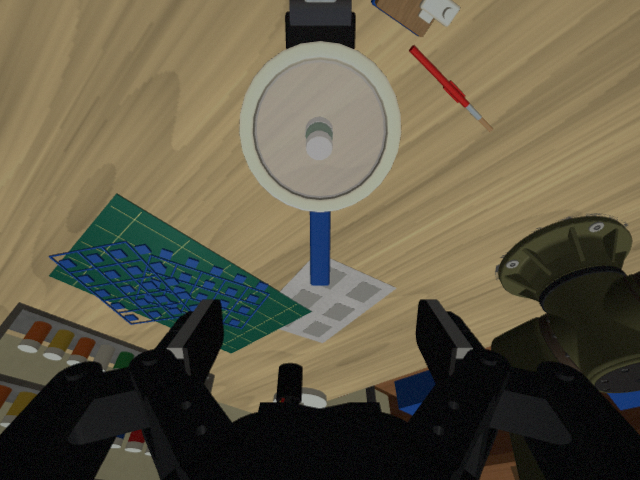

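Handle is centred between the fingers (inner end (319,211), tip (319,286), ring centre (319,127)), matching the model within a few pixels. Advancing and closing.

Request:
send_rows([
  [[0, 0, 0, -0.85, 0.8, -2.25, 1], [0, 0, 0, -1.7, 1.55, -4.5, 1], [0, 0, 0, -2.55, 2.3, -6.75, 1], [0, 0, 0, -3.4, 3.1, -9.0, 1], [0, 0, 0, -3.4, 3.1, -9.0, 1]],
])

```text
clock: 3.17
position: [0.5266, 0.1451, 0.2451]
tool_rot: [179.8, 27.1, -42.1]
force: [0.6, 0.0, -1.1]
grip_width: 0.999
gripper_force: 0.0
```

Request:
send_rows([
  [[0, 0, 0, 0, 0, 0, 1], [0, 0, 0, 0, 0, 0, -1], [0, 0, 0, 0, 0, 0, -1], [0, 0, 0, 0, 0, 0, -1], [0, 0, 0, 0, 0, 0, -1]],
], grip_force=50)

```text
clock: 3.58
position: [0.5301, 0.1435, 0.2503]
tool_rot: [-179.8, 26.9, -42.1]
force: [0.3, 0.1, 0.2]
grip_width: 0.455
gripper_force: 0.0
```

Request:
send_rows([
  [[0, 0, 0, 0, 0, 0, -1], [0, 0, 0, 0, 0, 0, -1], [0, 0, 0, 0, 0, 0, -1], [0, 0, 0, 0, 0, 0, -1], [0, 0, 0, 0, 0, 0, -1]],
])

```text
clock: 4.0
position: [0.5295, 0.1435, 0.2493]
tool_rot: [-180.0, 26.9, -42.1]
force: [-0.3, -0.8, 1.1]
grip_width: 0.151
gripper_force: 50.9
```

```bash
python3 - <<'E'
from h import *
s=read_state();print(s["clock"],s["position"],s["tool_rot"],s["force"],s["torque"],s["grip_width"],s["gripper_force"])
c=read_camera("wrist");cv2.imwrite("pics/w2.png",c["pixels"][:,:,::-1])
E
```

```text
4.0 [0.5295304  0.14347922 0.24931614] [-179.95201706   26.9122298   -42.11099257] [-0.28897317 -0.75209681  1.13232607] [-1.26820325 -0.86924981  0.02357424] 0.1505647892058098 50.89949369430542
```

View pics/w2.png

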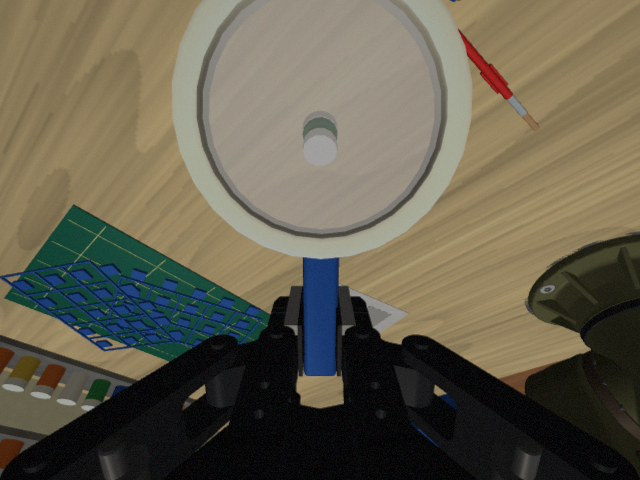

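```bash
cat > path.py <<'E'
from h import *
P=np.array([.6767,.0106,0.])  # world-angle swivel: handle dir = pi - sw
c0=np.array([.529,.144,.249]); sw0=np.pi-np.radians(137.85); ti0=.47
# head coords of TCP
h=head(P,sw0,0,0); u=np.array([-np.cos(sw0),np.sin(sw0),0]); d=c0-h; a=d@u; b=d[2]
r=a*np.cos(ti0)+b*np.sin(ti0); dz=-a*np.sin(ti0)+b*np.cos(ti0); print("r,dz,lat",r,dz,d@np.array([u[1],-u[0],0]))
ax=np.cross([0,0,1.],u) # rot about ax lowers? 
print("axis",ax)
for k in range(1,11):
    t=ti0*(1-k/10); X=head(P,sw0,t,r,dz=dz)
    base=c0 if k<=5 else head(P,sw0,ti0/2,r,dz=dz)
    w=ax*((ti0 if k<=5 else ti0/2)-t); print(w.round(3),((X-base)*100).round(2))
base=head(P,sw0,0,r,dz=dz); print("level tcp",base)
for k in range(1,21):
    X=head(P,sw0-.914*k/20,0,r,dz=dz); print(round(.914/20*((k-1)%5+1),3),((X-base)*100).round(2))
    if k%5==0: base=X
E
python3 path.py
```

```text
r,dz,lat 0.14614137925124326 -0.019275502075174915 -0.00021611624850124587
axis [-0.67107386 -0.7413905   0.        ]
[-0.032 -0.035  0.   ] [-0.14  0.16 -0.66]
[-0.063 -0.07   0.   ] [-0.28  0.28 -1.33]
[-0.095 -0.105  0.   ] [-0.39  0.39 -2.  ]
[-0.126 -0.139  0.   ] [-0.48  0.47 -2.68]
[-0.158 -0.174  0.   ] [-0.55  0.53 -3.37]
[-0.032 -0.035  0.   ] [-0.04  0.04 -0.69]
[-0.063 -0.07   0.   ] [-0.06  0.05 -1.38]
[-0.095 -0.105  0.   ] [-0.05  0.05 -2.08]
[-0.126 -0.139  0.   ] [-0.02  0.02 -2.77]
[-0.158 -0.174  0.   ] [ 0.03 -0.03 -3.46]
level tcp [0.52386874 0.14893609 0.1807245 ]
0.046 [-0.62 -0.71  0.  ]
0.091 [-1.2  -1.45  0.  ]
0.137 [-1.75 -2.22  0.  ]
0.183 [-2.26 -3.01  0.  ]
0.229 [-2.74 -3.82  0.  ]
0.046 [-0.44 -0.83  0.  ]
0.091 [-0.84 -1.69  0.  ]
0.137 [-1.2  -2.56  0.  ]
0.183 [-1.52 -3.44  0.  ]
0.229 [-1.8  -4.34  0.  ]
0.046 [-0.24 -0.91  0.  ]
0.091 [-0.43 -1.83  0.  ]
0.137 [-0.59 -2.76  0.  ]
0.183 [-0.7 -3.7  0. ]
0.229 [-0.77 -4.64  0.  ]
0.046 [-0.03 -0.94  0.  ]
0.091 [-0.01 -1.88  0.  ]
0.137 [ 0.05 -2.82  0.  ]
0.183 [ 0.16 -3.76  0.  ]
0.229 [ 0.3  -4.69  0.  ]
```

Request:
send_rows([
  [[-0.032, -0.035, 0, -0.14, 0.16, -0.66, -1], [-0.063, -0.07, 0, -0.28, 0.28, -1.33, -1], [-0.095, -0.105, 0, -0.39, 0.39, -2.0, -1], [-0.126, -0.139, 0, -0.48, 0.47, -2.68, -1], [-0.158, -0.174, 0, -0.55, 0.53, -3.37, -1]],
])

```text
clock: 4.47
position: [0.5241, 0.1487, 0.2158]
tool_rot: [-179.9, 13.3, -42.1]
force: [0.6, -2.0, 1.4]
grip_width: 0.152
gripper_force: 51.0
```

Request:
send_rows([
  [[-0.032, -0.035, 0, -0.04, 0.04, -0.69, -1], [-0.063, -0.07, 0, -0.06, 0.05, -1.38, -1], [-0.095, -0.105, 0, -0.05, 0.05, -2.08, -1], [-0.126, -0.139, 0, -0.02, 0.02, -2.77, -1], [-0.158, -0.174, 0, 0.03, -0.03, -3.46, -1]],
])

```text
clock: 4.88
position: [0.5243, 0.1486, 0.1813]
tool_rot: [-180.0, -0.2, -42.1]
force: [0.9, -1.2, 1.2]
grip_width: 0.15
gripper_force: 51.0
```

Request:
send_rows([
  [[0, 0, 0, 0, 0, 0, -1], [0, 0, 0, 0, 0, 0, -1]],
])

```text
clock: 5.05
position: [0.5241, 0.1484, 0.1812]
tool_rot: [180.0, -0.0, -42.1]
force: [2.0, -3.9, -0.9]
grip_width: 0.154
gripper_force: 50.8
```

Request:
send_rows([
  [[0, 0, 0.046, -0.62, -0.71, 0, -1], [0, 0, 0.091, -1.2, -1.45, 0, -1], [0, 0, 0.137, -1.75, -2.22, 0, -1], [0, 0, 0.183, -2.26, -3.01, 0, -1], [0, 0, 0.229, -2.74, -3.82, 0, -1]],
])

```text
clock: 5.47
position: [0.4967, 0.1108, 0.1812]
tool_rot: [-179.9, 0.1, -28.9]
force: [1.6, 0.7, -0.6]
grip_width: 0.153
gripper_force: 50.9
```

Request:
send_rows([
  [[0, 0, 0.046, -0.44, -0.83, 0, -1], [0, 0, 0.091, -0.84, -1.69, 0, -1], [0, 0, 0.137, -1.2, -2.56, 0, -1], [0, 0, 0.183, -1.52, -3.44, 0, -1], [0, 0, 0.229, -1.8, -4.34, 0, -1]],
])

```text
clock: 5.88
position: [0.4783, 0.0674, 0.181]
tool_rot: [-179.9, 0.1, -15.7]
force: [-2.0, 0.5, 0.2]
grip_width: 0.154
gripper_force: 50.9
```

Request:
send_rows([
  [[0, 0, 0.046, -0.24, -0.91, 0, -1], [0, 0, 0.091, -0.43, -1.83, 0, -1], [0, 0, 0.137, -0.59, -2.76, 0, -1], [0, 0, 0.183, -0.7, -3.7, 0, -1], [0, 0, 0.229, -0.77, -4.64, 0, -1]],
])

```text
clock: 6.3
position: [0.4701, 0.0208, 0.1809]
tool_rot: [-179.9, 0.2, -2.6]
force: [-4.0, 1.3, 1.1]
grip_width: 0.147
gripper_force: 51.0
```

Request:
send_rows([
  [[0, 0, 0.046, -0.03, -0.94, 0, -1], [0, 0, 0.091, -0.01, -1.88, 0, -1], [0, 0, 0.137, 0.05, -2.82, 0, -1], [0, 0, 0.183, 0.16, -3.76, 0, -1], [0, 0, 0.229, 0.3, -4.69, 0, -1]],
])

```text
clock: 6.72
position: [0.4728, -0.0265, 0.1808]
tool_rot: [-179.9, 0.2, 10.5]
force: [-6.0, -0.9, 0.7]
grip_width: 0.148
gripper_force: 51.0
```

Request:
send_rows([
  [[0, 0, 0, 0, 0, 0, -1], [0, 0, 0, 0, 0, 0, -1], [0, 0, 0, 0, 0, 0, -1]],
])

```text
clock: 6.97
position: [0.4728, -0.0266, 0.1808]
tool_rot: [-179.9, 0.2, 10.3]
force: [-5.7, -1.3, 0.4]
grip_width: 0.15
gripper_force: 51.0
```

```bash
python3 - <<'E'
from h import *
s=read_state();print(s["clock"],s["position"],s["tool_rot"],s["force"],s["torque"],s["q"])
c=read_camera("wrist");cv2.imwrite("pics/w3.png",c["pixels"][:,:,::-1])
c=read_camera("top");cv2.imwrite("pics/top3.png",c["pixels"][:,:,::-1])
c=read_camera("scene");cv2.imwrite("pics/scene3.png",c["pixels"][:,:,::-1])
E
```

```text
6.9667 [ 0.47278216 -0.02658342  0.18078117] [-179.9098581     0.2307385    10.32525552] [-5.74837306 -1.32812686  0.37728871] [-0.48330008  1.9514577  -0.19322213] [ 21.19286908 -17.29308514 -18.09243391  -0.13203567 -89.41025785
  79.13380545]
```

View pics/w3.png

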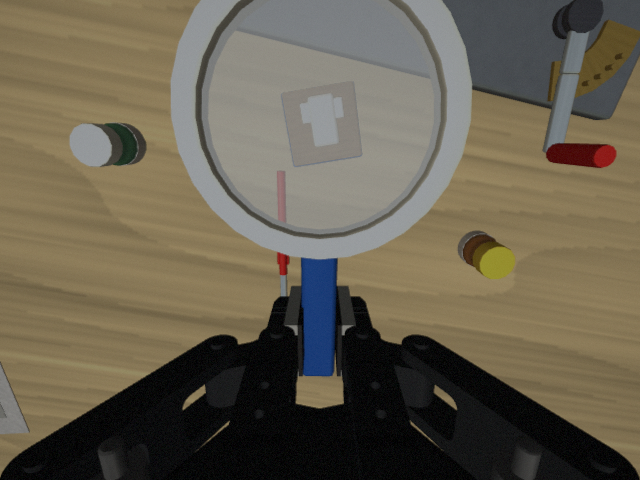

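Held handle level; part at (322,118) inside the ring, almost on the arm's line (column 319). Quantify, including ring centre and slip.

```bash
python3 - <<'E'
from h import *
s=read_state();c=read_camera("wrist");TC=c["tool_from_camera"]
M=Ro.from_euler("xyz",s["tool_rot"],degrees=True).as_matrix();p=s["position"]
o=M@TC[:3,3]+p
def wz(uv,z):
    d=M@TC[:3,:3]@np.linalg.inv(c["mtx"])@[*uv,1.]; return o+d*(z-o[2])/d[2]
print("part",wz((322,118),.108)); 
print("stand top corners mean",np.mean([wz(q,.027) for q in[(281,93),(353,82),(361,156),(293,166)]],0))
print("tip",wz((319,376),.2055),"inner",wz((319,258),.2055))
print("ring edge L,R",wz((172,97),.207),wz((471,97),.207), "near edge",wz((319,258),.207))
u=M[:,0]; print("lens centre from grasp",p+.0187*-M[:,2]+.081*u)
print("base front/knob top",wz((604,156),.089))
E
```

```text
part [ 0.5583253  -0.01178405  0.108     ]
stand top corners mean [ 0.55665014 -0.01253489  0.027     ]
tip [ 0.45229527 -0.02958035  0.2055    ] inner [ 0.50465824 -0.02003389  0.2055    ]
ring edge L,R [0.55090337 0.03640478 0.207     ] [ 0.56811924 -0.05801747  0.207     ] near edge [ 0.50520752 -0.01993861  0.207     ]
lens centre from grasp [ 0.55251071 -0.01199035  0.1991589 ]
base front/knob top [ 0.56986135 -0.20511398  0.089     ]
```

```bash
python3 - <<'E'
import cv2,numpy as np
a=cv2.imread("pics/top3.png")[130:300,290:490]; a=cv2.resize(a,(800,680))[:600]
cv2.imwrite("pics/top3c.png",a)
E
```

```text
(no output)
```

View pics/top3c.png

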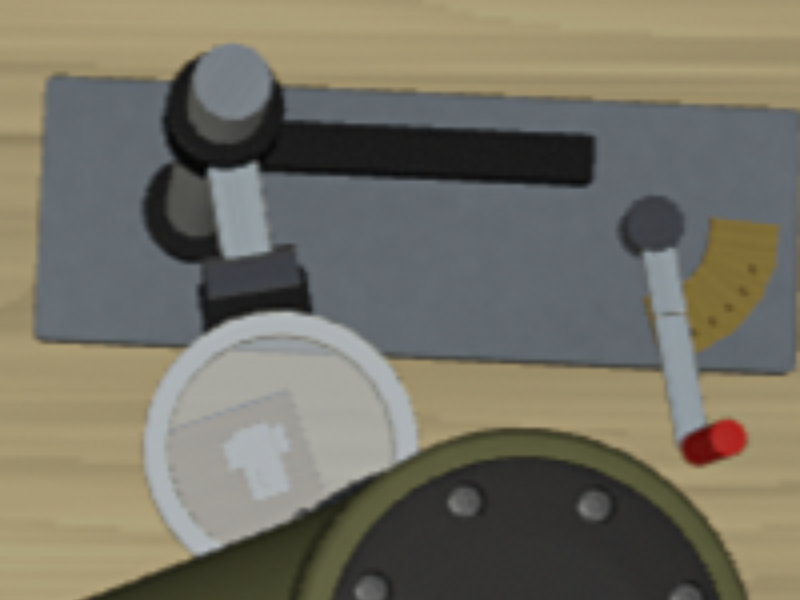

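```bash
python3 - <<'E'
from h import *
c=read_camera("wrist");TI=np.linalg.inv(c["tool_from_camera"])
g=np.array([0,0,-.0187])
th=np.linspace(0,2*np.pi,361)
def pr(L,p): # L in head coords rel handle point: x toward lens(+tool x), y, z up normal
    d,ox,oy,oz=p; L=np.atleast_2d(L); cd,sd=np.cos(d),np.sin(d)
    x=cd*L[:,0]+sd*L[:,2]; n=-sd*L[:,0]+cd*L[:,2]
    X=np.c_[x+ox,L[:,1]+oy,-n+oz-.0187]; X=X@TI[:3,:3].T+TI[:3,3]; k=X@c["mtx"].T; return k[:,:2]/k[:,2:]
def res(p):
    R=pr(np.c_[.081+.05*np.cos(th),.05*np.sin(th),0*th+.007],p)
    I=pr(np.c_[.081+.05*np.cos(th),.05*np.sin(th),0*th+.007],p)
    T=pr([[-.023,.007,.0055],[-.023,-.007,.0055],[.031,.007,.0055],[.031,-.007,.0055]],p)
    w=lambda a,b:abs(a[0]-b[0])
    return np.array([R[:,0].min()-171.5,R[:,0].max()-471.5,R[:,1].max()-258,T[:2,1].mean()-376,w(T[0],T[1])-31.5,w(T[2],T[3])-35.5])
f=least_squares(res,[0,0,0,0]);print(f.x,res(f.x))
J=f.jac;print("sd/px",np.sqrt(np.diag(np.linalg.inv(J.T@J))))
E
```

```text
[0.01132101 0.0008548  0.00012807 0.00162858] [ 0.10186504 -0.10193367  0.27652819 -0.31343087  1.07896366  1.00944002]
sd/px [0.01030767 0.0004594  0.00023413 0.00075471]
```

Head is level within ~0.6° and centred within a few mm. Release, lift, move over the knob (0.570, −0.205), confirmed by both views.

Request:
send_rows([
  [[0, 0, 0, 0, 0, 0, 0], [0, 0, 0, 0, 0, 0, 1], [0, 0, 0, 0, 0, 0, 1], [0, 0, 0, 0, 0, 0, 1], [0, 0, 0, 0, 0, 0, 1]],
])

```text
clock: 7.63
position: [0.4743, -0.026, 0.1811]
tool_rot: [-180.0, -0.0, 10.4]
force: [-0.3, -0.3, 0.6]
grip_width: 0.85
gripper_force: 0.0
```

Request:
send_rows([
  [[0, 0, 0, 0, 0, 1, 1], [0, 0, 0, 0, 0, 3, 1], [0, 0, 0, 0, 0, 6, 1], [0, 0, 0, 0, 0, 9, 1], [0, 0, 0, 0, 0, 12, 1]],
])

```text
clock: 8.05
position: [0.4739, -0.0263, 0.3032]
tool_rot: [180.0, -0.0, 10.4]
force: [0.2, 0.6, 0.1]
grip_width: 1.0
gripper_force: 0.0
```

Request:
send_rows([
  [[0, 0, 0, 1, -1.8, 0, 1], [0, 0, 0, 2.4, -4.5, 0, 1], [0, 0, 0, 3.8, -7.2, 0, 1], [0, 0, 0, 5.2, -9.9, 0, 1], [0, 0, 0, 6.6, -12.6, 0, 1]],
])

```text
clock: 8.47
position: [0.5408, -0.1535, 0.3019]
tool_rot: [180.0, -0.1, 10.4]
force: [0.3, 0.4, -0.0]
grip_width: 0.999
gripper_force: 0.0
```

Request:
send_rows([
  [[0, 0, 0, 1.2, -2.0, -0.5, 1], [0, 0, 0, 2.2, -4.0, -1, 1], [0, 0, 0, 3.0, -5.3, -2, 1], [0, 0, -0.02, 3.0, -5.3, -4, 1], [0, 0, -0.02, 3.0, -5.3, -6, 1]],
])

```text
clock: 8.88
position: [0.5708, -0.2062, 0.241]
tool_rot: [180.0, -0.0, 9.1]
force: [0.9, -0.2, -0.8]
grip_width: 1.002
gripper_force: 0.0
```

Request:
send_rows([
  [[0, 0, 0, 0, 0, 0, 1]],
])

```text
clock: 8.97
position: [0.5691, -0.2048, 0.2366]
tool_rot: [-179.8, 0.4, 9.2]
force: [0.3, 0.4, -1.2]
grip_width: 1.0
gripper_force: 0.0
```

```bash
python3 - <<'E'
from h import *
s=read_state();print(s["clock"],s["position"],s["tool_rot"],s["force"],s["q"])
c=read_camera("scene");a=c["pixels"][:,:,::-1].copy()
w=read_camera("wrist")["pixels"][:,:,::-1]
cv2.imwrite("pics/sw4.png",np.vstack([cv2.resize(a[0:420,60:500],(440,420))[:340],]) if 0 else np.hstack([a[60:420,110:430],w[60:420,200:640]]))
E
```

```text
8.9667 [ 0.56907889 -0.20478129  0.23655726] [-179.82690614    0.35405442    9.21353962] [ 0.25844837  0.39522077 -1.20398692] [ -0.89728592   3.43217407   6.61737032  -0.10846076 -93.56413253
 100.10390616]
```

View pics/sw4.png

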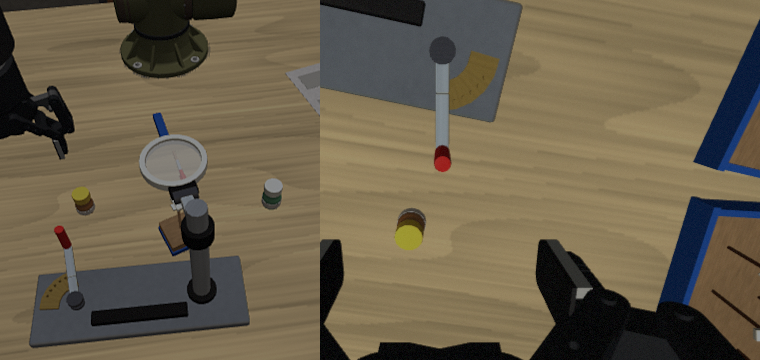

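Lens is at rest over the part; in the wrist view the knob (full-frame ~(323,220)) lies on the gripper's centre line. Descend and grip.

Request:
send_rows([
  [[0, 0, 0, 0, 0, -2, 1], [0, 0, 0, 0, 0, -4.5, 1], [0, 0, 0, 0, 0, -7, 1], [0, 0, 0, 0, 0, -9.5, 1], [0, 0, 0, 0, 0, -12, 1]],
])

```text
clock: 9.48
position: [0.5713, -0.2051, 0.1228]
tool_rot: [179.9, -0.2, 9.3]
force: [-0.1, 0.7, -0.4]
grip_width: 1.0
gripper_force: 0.0
```

Request:
send_rows([
  [[0, 0, 0, 0, 0, -2, 1], [0, 0, 0, 0, 0, -4, 1], [0, 0, 0, 0, 0, -5.8, 1], [0, 0, 0, 0, 0, -6.7, 1], [0, 0, 0, 0, 0, -6.7, 1]],
])

```text
clock: 9.9
position: [0.5699, -0.2048, 0.0534]
tool_rot: [-180.0, 0.1, 9.3]
force: [-0.5, 0.2, 0.4]
grip_width: 0.998
gripper_force: 0.0
```

```bash
cat > wz.py <<'E'
from h import *
import sys
s=read_state();c=read_camera("wrist");TC=c["tool_from_camera"]
M=Ro.from_euler("xyz",s["tool_rot"],degrees=True).as_matrix();p=s["position"];o=M@TC[:3,3]+p
px=c["pixels"].astype(int);m=((px[:,:,0]>110)&(px[:,:,1]<60)&(px[:,:,2]<60)).astype(np.uint8)
n,l,st,ce=cv2.connectedComponentsWithStats(m);i=1+st[1:,4].argmax();print(st[i],ce[i])
def wz(uv,z):
    d=M@TC[:3,:3]@np.linalg.inv(c["mtx"])@[*uv,1.]; return o+d*(z-o[2])/d[2]
print(s["clock"],p,s["tool_rot"],s["force"],s["torque"],"red centroid @.085",wz(ce[i],.085),"cam",o)
E
python3 wz.py
```

```text
[ 306  331   41   34 1021] [325.90205681 347.68854065]
9.9 [ 0.56990784 -0.20483802  0.05338236] [-1.79980201e+02  8.51683486e-02  9.26464636e+00] [-0.47683656  0.21824887  0.37085975] [ 0.00257697  0.03891685 -0.00531503] red centroid @.085 [ 0.56835329 -0.20712075  0.085     ] cam [ 0.64450384 -0.19223573  0.19525562]
```

Request:
send_rows([
  [[0, 0, 0, 0, -0.15, 0, 1], [0, 0, 0, 0, -0.15, 0, -1], [0, 0, 0, 0, -0.15, 0, -1], [0, 0, 0, 0, -0.15, 0, -1], [0, 0, 0, 0, -0.15, 0, -1]],
], grip_force=40)

```text
clock: 10.37
position: [0.5704, -0.2067, 0.0546]
tool_rot: [180.0, -0.1, 9.2]
force: [0.9, 0.4, -0.1]
grip_width: 0.452
gripper_force: 0.0
```

Request:
send_rows([
  [[0, 0, 0, 0, 0, 0, -1], [0, 0, 0, 0, 0, 0, -1], [0, 0, 0, 0, 0, 0, -1], [0, 0, 0, 0, 0, 0, -1], [0, 0, 0, 0, 0, 0, -1]],
])

```text
clock: 10.78
position: [0.5703, -0.2073, 0.0543]
tool_rot: [179.9, -0.0, 9.2]
force: [1.3, -5.0, 0.5]
grip_width: 0.173
gripper_force: 39.1
```

```bash
cat > lv.py <<'E'
from h import *
piv=np.array([.6686,-.1892]); R=.1
s=read_state();print(s["position"],s["tool_rot"],s["force"],s["torque"],s["grip_width"])
a0=np.arctan2(*(s["position"][:2]-piv)[::-1])%(2*np.pi); print("angle",a0,"dist",np.hypot(*(s["position"][:2]-piv)))
E
python3 lv.py
python3 - <<'E'
import numpy as np
piv=np.array([.6686,-.1892]);a=np.pi+.16
f=lambda t:piv+.1*np.array([np.cos(a+t),np.sin(a+t)])
for t0 in np.arange(0,.8,.1): print(round(t0,2),[((f(t0+.02*k)-f(t0))*100).round(2).tolist() for k in range(1,6)])
E
```

```text
[ 0.5702766 -0.2073043  0.054274 ] [ 1.79933651e+02 -1.65209336e-02  9.22431305e+00] [ 1.25978345 -4.99129436  0.53822757] [-1.51741361 -0.36168982  0.05201336] 0.17276296256450338
angle 3.3236832508166745 dist 0.0999762774000878
0.0 [[0.03, -0.2], [0.07, -0.39], [0.11, -0.59], [0.16, -0.78], [0.21, -0.98]]
0.1 [[0.05, -0.19], [0.11, -0.38], [0.17, -0.57], [0.24, -0.76], [0.3, -0.95]]
0.2 [[0.07, -0.19], [0.15, -0.37], [0.23, -0.55], [0.31, -0.74], [0.4, -0.92]]
0.3 [[0.09, -0.18], [0.18, -0.35], [0.28, -0.53], [0.38, -0.7], [0.49, -0.87]]
0.4 [[0.11, -0.17], [0.22, -0.33], [0.33, -0.5], [0.45, -0.66], [0.57, -0.82]]
0.5 [[0.12, -0.16], [0.25, -0.31], [0.38, -0.46], [0.52, -0.61], [0.65, -0.76]]
0.6 [[0.14, -0.14], [0.28, -0.28], [0.43, -0.42], [0.57, -0.56], [0.72, -0.69]]
0.7 [[0.15, -0.13], [0.31, -0.25], [0.47, -0.38], [0.63, -0.5], [0.79, -0.61]]
```

Request:
send_rows([
  [[0, 0, 0.04, 0.07, -0.39, 0, -1], [0, 0, 0.04, 0.07, -0.39, 0, -1]],
])

```text
clock: 10.95
position: [0.5707, -0.21, 0.0542]
tool_rot: [-179.9, 0.0, 11.6]
force: [-3.1, 4.3, 4.1]
grip_width: 0.172
gripper_force: 39.8
```

Request:
send_rows([
  [[0, 0, 0.02, 0.04, -0.2, 0, -1], [0, 0, 0.02, 0.04, -0.2, 0, -1]],
])

```text
clock: 11.12
position: [0.5712, -0.212, 0.0542]
tool_rot: [-180.0, 0.0, 12.7]
force: [-3.1, 5.1, 5.1]
grip_width: 0.176
gripper_force: 39.8
```

Request:
send_rows([
  [[0, 0, 0.02, 0.05, -0.19, 0, -1], [0, 0, 0.02, 0.05, -0.19, 0, -1]],
])

```text
clock: 11.28
position: [0.5716, -0.2141, 0.0542]
tool_rot: [-180.0, 0.0, 13.8]
force: [-3.5, 3.9, 5.5]
grip_width: 0.176
gripper_force: 39.9
```

Request:
send_rows([
  [[0, 0, 0.02, 0.05, -0.2, 0, -1], [0, 0, 0.02, 0.05, -0.2, 0, -1]],
])

```text
clock: 11.45
position: [0.5721, -0.2161, 0.0542]
tool_rot: [-180.0, 0.0, 15.0]
force: [-3.3, 3.7, 6.8]
grip_width: 0.174
gripper_force: 39.9
```

Request:
send_rows([
  [[0, 0, 0.02, 0.05, -0.19, 0, -1], [0, 0, 0.02, 0.05, -0.19, 0, -1]],
])

```text
clock: 11.62
position: [0.5726, -0.218, 0.0542]
tool_rot: [-180.0, 0.0, 16.1]
force: [-3.1, 3.7, 5.1]
grip_width: 0.173
gripper_force: 39.9
```

Request:
send_rows([
  [[0, 0, 0.02, 0.06, -0.19, 0, -1], [0, 0, 0.02, 0.06, -0.19, 0, -1]],
])

```text
clock: 11.78
position: [0.5732, -0.2199, 0.0542]
tool_rot: [-180.0, 0.0, 17.3]
force: [-4.3, 4.0, 5.9]
grip_width: 0.178
gripper_force: 39.9
```

Request:
send_rows([
  [[0, 0, 0.02, 0.06, -0.19, 0, -1], [0, 0, 0.02, 0.06, -0.19, 0, -1]],
])

```text
clock: 11.95
position: [0.5738, -0.2218, 0.0542]
tool_rot: [-180.0, 0.0, 18.4]
force: [-2.1, 4.2, 5.1]
grip_width: 0.172
gripper_force: 39.9
```

Request:
send_rows([
  [[0, 0, 0.02, 0.07, -0.19, 0, -1], [0, 0, 0.02, 0.07, -0.19, 0, -1]],
])

```text
clock: 12.12
position: [0.5744, -0.2238, 0.0542]
tool_rot: [-180.0, 0.0, 19.6]
force: [-3.7, 3.1, 5.5]
grip_width: 0.174
gripper_force: 39.9
```

Request:
send_rows([
  [[0, 0, 0.02, 0.06, -0.19, 0, -1], [0, 0, 0.02, 0.06, -0.19, 0, -1]],
])

```text
clock: 12.28
position: [0.575, -0.2255, 0.0542]
tool_rot: [-180.0, 0.0, 20.7]
force: [-4.1, 4.5, 5.6]
grip_width: 0.175
gripper_force: 39.9
```

```bash
python3 lv.py
```

```text
[ 0.57502975 -0.2255258   0.05418852] [-1.79961169e+02  2.01515092e-02  2.07017277e+01] [-4.05507589  4.497647    5.59539498] [ 1.44739759  1.31291184 -0.11054074] 0.17483161078848103
angle 3.5119024326105133 dist 0.10037407692920766
```

Request:
send_rows([
  [[0, 0, 0.02, 0.07, -0.19, 0, -1], [0, 0, 0.02, 0.07, -0.19, 0, -1]],
])

```text
clock: 12.45
position: [0.5756, -0.2271, 0.0542]
tool_rot: [-179.9, 0.0, 21.9]
force: [-4.7, 5.5, 7.0]
grip_width: 0.169
gripper_force: 40.1
```

Request:
send_rows([
  [[0, 0, 0.02, 0.08, -0.18, 0, -1], [0, 0, 0.02, 0.08, -0.18, 0, -1]],
])

```text
clock: 12.62
position: [0.5764, -0.229, 0.0542]
tool_rot: [-179.9, 0.0, 23.0]
force: [-5.7, 6.1, 6.3]
grip_width: 0.175
gripper_force: 40.0
```

Request:
send_rows([
  [[0, 0, 0.02, 0.08, -0.18, 0, -1], [0, 0, 0.02, 0.08, -0.18, 0, -1]],
])

```text
clock: 12.78
position: [0.5772, -0.231, 0.0542]
tool_rot: [-180.0, 0.0, 24.1]
force: [-4.7, 4.0, 5.8]
grip_width: 0.175
gripper_force: 39.9
```

Request:
send_rows([
  [[0, 0, 0.02, 0.08, -0.19, 0, -1], [0, 0, 0.02, 0.08, -0.19, 0, -1]],
])

```text
clock: 12.95
position: [0.5782, -0.233, 0.0542]
tool_rot: [-180.0, 0.0, 25.3]
force: [-4.5, 3.9, 5.4]
grip_width: 0.172
gripper_force: 39.9
```

Request:
send_rows([
  [[0, 0, 0.02, 0.09, -0.18, 0, -1], [0, 0, 0.02, 0.09, -0.18, 0, -1]],
])

```text
clock: 13.12
position: [0.5791, -0.2351, 0.0543]
tool_rot: [-180.0, 0.0, 26.4]
force: [-3.2, 2.8, 5.1]
grip_width: 0.174
gripper_force: 39.9
```

Request:
send_rows([
  [[0, 0, 0.02, 0.09, -0.18, 0, -1], [0, 0, 0.02, 0.09, -0.18, 0, -1]],
])

```text
clock: 13.28
position: [0.58, -0.2369, 0.0542]
tool_rot: [-180.0, 0.0, 27.6]
force: [-3.4, 1.9, 5.0]
grip_width: 0.177
gripper_force: 39.9
```

Request:
send_rows([
  [[0, 0, 0.02, 0.09, -0.17, 0, -1], [0, 0, 0.02, 0.09, -0.17, 0, -1]],
])

```text
clock: 13.45
position: [0.5808, -0.2385, 0.0542]
tool_rot: [-180.0, 0.0, 28.7]
force: [-3.3, 4.1, 5.9]
grip_width: 0.173
gripper_force: 40.0
```

Request:
send_rows([
  [[0, 0, 0.02, 0.1, -0.18, 0, -1], [0, 0, 0.02, 0.1, -0.18, 0, -1]],
])

```text
clock: 13.62
position: [0.5818, -0.2403, 0.0542]
tool_rot: [-180.0, 0.0, 29.9]
force: [-4.2, 3.5, 6.1]
grip_width: 0.178
gripper_force: 40.0
```

```bash
python3 wz.py; python3 lv.py
```

```text
[ 300  329   39   35 1024] [318.75683594 346.04492188]
13.6167 [ 0.5818002  -0.24034516  0.05422303] [-1.79974447e+02  2.67242722e-02  2.98882552e+01] [-4.23635636  3.54779883  6.10646217] [ 1.29684725  1.4351036  -0.01877584] red centroid @.085 [ 0.58008888 -0.24050945  0.085     ] cam [ 0.64721861 -0.20230222  0.19617339]
[ 0.58178991 -0.24022882  0.05422959] [-1.79971974e+02  2.67115304e-02  2.98473875e+01] [-4.75492663  3.71325308  5.38016286] [ 1.22162195  1.38515883 -0.07018734] 0.17266850014048343
angle 3.6730090973399863 dist 0.1006972287904109
```

First click felt (tangential push 8.3 N peak at yaw ~23°, minimum ~3.8 N near 27°). Next teeth expected near yaw 36.5°, 48°, 59.5°.

Request:
send_rows([
  [[0, 0, 0.02, 0.1, -0.17, 0, -1], [0, 0, 0.02, 0.1, -0.17, 0, -1]],
])

```text
clock: 13.83
position: [0.5828, -0.242, 0.0542]
tool_rot: [-180.0, 0.0, 31.0]
force: [-4.1, 3.9, 6.6]
grip_width: 0.172
gripper_force: 40.0
```

Request:
send_rows([
  [[0, 0, 0.02, 0.11, -0.17, 0, -1], [0, 0, 0.02, 0.11, -0.17, 0, -1]],
])

```text
clock: 14.0
position: [0.5838, -0.2436, 0.0542]
tool_rot: [-180.0, 0.0, 32.2]
force: [-5.8, 4.3, 6.0]
grip_width: 0.174
gripper_force: 40.0
```

Request:
send_rows([
  [[0, 0, 0.02, 0.11, -0.17, 0, -1], [0, 0, 0.02, 0.11, -0.17, 0, -1]],
])

```text
clock: 14.17
position: [0.5847, -0.2451, 0.0542]
tool_rot: [-179.9, 0.0, 33.3]
force: [-6.5, 5.9, 6.9]
grip_width: 0.173
gripper_force: 40.1
```

Request:
send_rows([
  [[0, 0, 0.02, 0.11, -0.16, 0, -1], [0, 0, 0.02, 0.11, -0.16, 0, -1]],
])

```text
clock: 14.33
position: [0.5858, -0.2468, 0.0542]
tool_rot: [-179.9, 0.0, 34.5]
force: [-5.0, 4.7, 7.1]
grip_width: 0.173
gripper_force: 40.1
```

Request:
send_rows([
  [[0, 0, 0.02, 0.11, -0.17, 0, -1], [0, 0, 0.02, 0.11, -0.17, 0, -1]],
])

```text
clock: 14.5
position: [0.5871, -0.2486, 0.0542]
tool_rot: [-180.0, 0.0, 35.6]
force: [-4.6, 3.8, 5.7]
grip_width: 0.172
gripper_force: 40.0
```

Request:
send_rows([
  [[0, 0, 0.02, 0.12, -0.16, 0, -1], [0, 0, 0.02, 0.12, -0.16, 0, -1]],
])

```text
clock: 14.67
position: [0.5883, -0.2504, 0.0542]
tool_rot: [-180.0, 0.0, 36.8]
force: [-4.5, 3.1, 5.7]
grip_width: 0.173
gripper_force: 39.9
```

Request:
send_rows([
  [[0, 0, 0.02, 0.12, -0.16, 0, -1], [0, 0, 0.02, 0.12, -0.16, 0, -1]],
])

```text
clock: 14.83
position: [0.5897, -0.2521, 0.0542]
tool_rot: [-180.0, 0.0, 37.9]
force: [-4.0, 2.8, 6.0]
grip_width: 0.178
gripper_force: 39.9
```

Request:
send_rows([
  [[0, 0, 0.02, 0.12, -0.16, 0, -1], [0, 0, 0.02, 0.12, -0.16, 0, -1]],
])

```text
clock: 15.0
position: [0.5909, -0.2537, 0.0543]
tool_rot: [-180.0, 0.0, 39.1]
force: [-4.3, 3.2, 4.7]
grip_width: 0.174
gripper_force: 39.9
```

Request:
send_rows([
  [[0, 0, 0.02, 0.13, -0.15, 0, -1], [0, 0, 0.02, 0.13, -0.15, 0, -1]],
])

```text
clock: 15.17
position: [0.592, -0.2551, 0.0542]
tool_rot: [-180.0, 0.0, 40.2]
force: [-4.6, 3.8, 7.0]
grip_width: 0.178
gripper_force: 40.0
```

Request:
send_rows([
  [[0, 0, 0.02, 0.13, -0.15, 0, -1], [0, 0, 0.02, 0.13, -0.15, 0, -1]],
])

```text
clock: 15.33
position: [0.5933, -0.2567, 0.0542]
tool_rot: [-180.0, 0.0, 41.3]
force: [-4.9, 3.4, 5.8]
grip_width: 0.176
gripper_force: 40.0
```

```bash
python3 lv.py
```

```text
[ 0.59325055 -0.25665837  0.05423419] [-1.79962465e+02  4.47152044e-02  4.13445189e+01] [-4.85936691  3.38194138  5.8318357 ] [ 1.13120046  1.61984201 -0.12448383] 0.17585297711707842
angle 3.871790308368027 dist 0.10113441649661355
```

Second click felt (peak at 33.5°, minimum at 38°). Third expected: peak ~45°, minimum ~49.5°.

Request:
send_rows([
  [[0, 0, 0.02, 0.14, -0.15, 0, -1], [0, 0, 0.02, 0.14, -0.15, 0, -1]],
])

```text
clock: 15.5
position: [0.5946, -0.2582, 0.0542]
tool_rot: [-180.0, 0.0, 42.5]
force: [-5.2, 3.9, 6.3]
grip_width: 0.174
gripper_force: 40.0
```

Request:
send_rows([
  [[0, 0, 0.02, 0.13, -0.15, 0, -1], [0, 0, 0.02, 0.13, -0.15, 0, -1]],
])

```text
clock: 15.67
position: [0.5958, -0.2595, 0.0542]
tool_rot: [-179.9, 0.0, 43.6]
force: [-5.3, 3.6, 6.7]
grip_width: 0.176
gripper_force: 40.1
```

Request:
send_rows([
  [[0, 0, 0.02, 0.14, -0.14, 0, -1], [0, 0, 0.02, 0.14, -0.14, 0, -1]],
])

```text
clock: 15.83
position: [0.597, -0.2607, 0.0542]
tool_rot: [-179.9, 0.1, 44.8]
force: [-6.1, 4.8, 7.6]
grip_width: 0.174
gripper_force: 40.1
```

Request:
send_rows([
  [[0, 0, 0.02, 0.14, -0.14, 0, -1], [0, 0, 0.02, 0.14, -0.14, 0, -1]],
])

```text
clock: 16.0
position: [0.5985, -0.2622, 0.0542]
tool_rot: [-179.9, 0.1, 45.9]
force: [-6.2, 4.0, 7.3]
grip_width: 0.176
gripper_force: 40.1
```

Request:
send_rows([
  [[0, 0, 0.02, 0.15, -0.14, 0, -1], [0, 0, 0.02, 0.15, -0.14, 0, -1]],
])

```text
clock: 16.17
position: [0.6001, -0.2638, 0.0542]
tool_rot: [-179.9, 0.1, 47.1]
force: [-5.1, 2.8, 5.7]
grip_width: 0.174
gripper_force: 40.0
```

Request:
send_rows([
  [[0, 0, 0.02, 0.14, -0.14, 0, -1], [0, 0, 0.02, 0.14, -0.14, 0, -1]],
])

```text
clock: 16.33
position: [0.6017, -0.2652, 0.0542]
tool_rot: [-180.0, 0.0, 48.2]
force: [-5.0, 3.2, 5.4]
grip_width: 0.176
gripper_force: 39.9
```

Request:
send_rows([
  [[0, 0, 0.02, 0.15, -0.13, 0, -1], [0, 0, 0.02, 0.15, -0.13, 0, -1]],
])

```text
clock: 16.5
position: [0.6033, -0.2667, 0.0542]
tool_rot: [-180.0, 0.0, 49.4]
force: [-3.6, 1.6, 5.1]
grip_width: 0.175
gripper_force: 39.9
```

Request:
send_rows([
  [[0, 0, 0.02, 0.15, -0.13, 0, -1], [0, 0, 0.02, 0.15, -0.13, 0, -1]],
])

```text
clock: 16.67
position: [0.6048, -0.2679, 0.0542]
tool_rot: [-180.0, 0.0, 50.5]
force: [-4.0, 2.3, 5.7]
grip_width: 0.173
gripper_force: 39.9
```

```bash
python3 wz.py; python3 lv.py
```

```text
[ 300  329   39   35 1032] [318.61434109 345.75678295]
16.6667 [ 0.60475054 -0.26794991  0.05424885] [-1.79970922e+02  3.70926091e-02  5.05117646e+01] [-3.96302072  2.29518266  5.66113575] [ 0.89667957  1.43463127 -0.05557405] red centroid @.085 [ 0.60344635 -0.26851386  0.085     ] cam [ 0.6527608  -0.20923017  0.19618555]
[ 0.6047058  -0.26791577  0.05422776] [-1.79970978e+02  4.07391314e-02  5.04726382e+01] [-4.12966305  3.11870852  5.93245555] [ 0.85809476  1.38217326 -0.09794509] 0.17703744443695602
angle 4.030549820057288 dist 0.10138363963252568
```

Third click felt (peak ~45°, minimum ~49.4°). One small step past it, hold, and a last look.

Request:
send_rows([
  [[0, 0, 0.02, 0.15, -0.13, 0, -1], [0, 0, 0.02, 0.15, -0.13, 0, -1], [0, 0, 0.02, 0.15, -0.13, 0, -1], [0, 0, 0.02, 0.15, -0.13, 0, -1]],
])

```text
clock: 17.05
position: [0.6061, -0.2691, 0.0543]
tool_rot: [-180.0, 0.0, 51.6]
force: [-3.9, 3.0, 4.8]
grip_width: 0.175
gripper_force: 40.0
```

```bash
python3 - <<'E'
from h import *
a=read_camera("top")["pixels"][120:370,230:500,::-1];b=read_camera("scene")["pixels"][145:410,110:430,::-1]
h=400;cv2.imwrite("pics/f.png",np.hstack([cv2.resize(a,(400,370)),cv2.resize(b,(400,370))]))
E
python3 lv.py
```

```text
[ 0.60605743 -0.26906678  0.05423783] [-1.79954796e+02  3.89102308e-02  5.16009551e+01] [-5.31126332  2.68831807  5.04681613] [ 1.0236383   1.51765295 -0.12708027] 0.1749683858180318
angle 4.048046723120879 dist 0.10144099583990171
```

View pics/f.png

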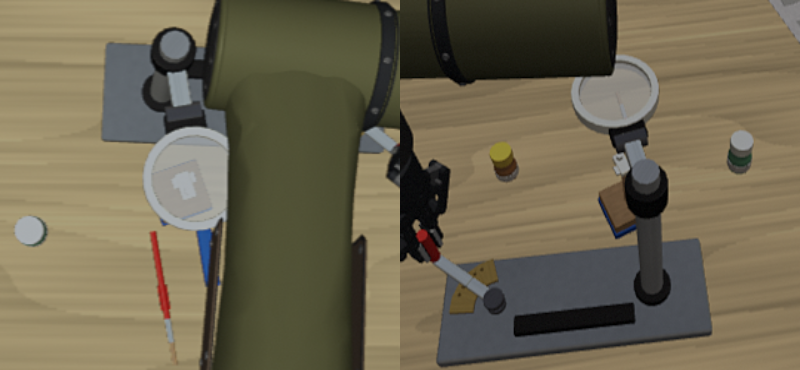

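The lens sits over the part, both jars, brush and stand look unmoved, and the lever is held past the third tooth. Handing in.

```bash
python3 -c "
from plant import *
print(hand_in())"
```

```text
the job is handed in; nothing more can be done
None
```

The lens is level to within about 1°, centred a few mm from the part and released; the focus lever is held just past its third click, and I handed the job in at about 17 s, with no verdict returned.

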